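Free a seized water pump from a crankcase

TASK

The water pump's bolts are out, but its O-ring has baked into the crankcase bore and a straight pull would only lift the whole case off the bench. Work the pump free by twisting it back and forth while pulling up steadily, without lifting, tipping or shoving the case, then stand the pump upright on its spigot in the empty bay of the blue parts tray. Set it down, don't drop it, and leave the bearings, gear shaft and starter motor where they are.

Things in the scene. Friction and masses are not known exactly. Their poses are not given: they have to be found in the camera images.
- pump: silver cast water pump, 102 mm tall, about 0.4 kg, loose but seized in the case. Origin: middle of the flat lower end of its spigot; z up along its axis. Spigot 28 mm diameter, z = 0 to 32 mm (it can stand on this); flange 64 mm diameter, z = 32 to 39, with bolt ears reaching y = +-50; round housing 60 mm diameter, z = 39 to 62; inlet stub above. Seated, its origin is 32 mm below the bore's face
- inlet (a point): middle of the top rim of the pump's inlet stub, on the pump's axis, 102 mm above the pump's origin. The stub is 30 mm in diameter and stands 40 mm proud of the housing: the place to grip, from above, with 60 N or more so that it does not slip while twisting
- crankcase: black crankcase half lying joint face down, loose on the bench, 3 to 4 kg, 200 mm along its x by 280 mm along its y, deck 70 mm high. Origin: middle of its underside; z up. Pump bore at (20, -55) mm; a raised ring 128 mm across, 86 mm high, round a 26 mm crankshaft end 104 mm high at (-5, 67) mm. A steady pull of more than about 20 N on the pump begins to tip it
- bore (a point): middle of the pump bore's machined face, 60 mm across, 85 mm above the bench; axes as the case's. 14 mm down, the O-ring grips the spigot with 50 to 75 N of friction, which acts against the way the spigot slides: a straight pull meets it all; during a twist (0.7 to 1.05 Nm) little is left along the axis. At rest it grips fully. Free of the O-ring after 18 mm of lift, of the bore after 32
- tray: blue parts tray, fixed, 190 mm along its x by 250 mm along its y, walls 36 mm high and 4 mm thick, floor 4 mm thick. Origin: middle of its underside. A partition 30 mm high stands along x at y = +15 mm; the bay on its +y side is full of bolts, the bay on its -y side (182 mm by 134 mm inside) is empty
- empty_bay (a point): middle of the floor of the tray's empty bay; the floor is flat here for 91 mm either way along the tray's x and 67 mm either way along its y
- bearing_on_case: ball bearing, 42 mm diameter, 14 mm high, lying loose on the crankcase's deck about 85 mm from the pump's axis. Origin: middle of its underside. Leave it alone
- bearing: ball bearing, 52 mm diameter, 15 mm high, lying on the bench between case and tray. Origin: middle of its underside. Leave it alone
- gear_shaft: steel gear shaft standing on end on the bench, 66 mm diameter at the widest gear, 92 mm tall. Origin: middle of its underside. Leave it alone
- starter: starter motor lying on the bench, 60 mm diameter, 160 mm long along its x. Origin: on its underside below the middle of the body. Leave it alone
- outlet (a point): middle of the open end of the pump's outlet stub, 22 mm diameter, which lies level along the pump's +x; this end is at x = 72, y = 12, z = 51 mm in the pump's frame
- pillars (a point): halfway between the tops of two 20 mm pillars, 118 mm high, which stand on the case 42 mm either side of here along the case's y, with the pump's outlet stub between them. The stub meets a pillar when the pump is turned about 0.33 rad either way from its middle position (pump's x along the case's x); forcing it farther drags the case
There are look-alikes about, which are no part of the job. What is shaped like the pump but purple is not meant.

How it is judged:
By the outcome, as a careful person would: the job done as asked, in the order asked, and still so for the second after the job is handed in, with the robot touching nothing.
It also fails if it takes over 72 s, if anything falls off the work surface, if the arm or the gripper's body presses on something with over 40 N, if the wrist force passes 120 N, or if a joint passes its speed limit or range.

ROBOT

A 7-joint arm with a two-finger parallel gripper is mounted at the origin on the work surface. World frame = base frame: x ahead of the robot, y to its left, z up, the work surface at z = 0. Lengths are in mm, angles in rad, forces in N, time in s.
With the tool pointing down it reaches from about 425 to 875 mm from the base axis. Payload 9.9 kg.
Tool frame: the origin (TCP) lies on the centre line of the jaws, within the pads' length; the fingertips stand 14 mm ahead of it and the grasp point (between the pads) lies 5 mm behind it; z points along the fingers, y is the line along which they close (so a half turn about z gives the same grasp; the last joint's range is limited). The gripper opens to 85 mm and grips with 20 to 120 N. Pads are 22 mm wide; open, the fingers measure 114 mm over their backs; the gripper's body (76 mm by 85 mm) begins 54 mm behind the grasp point. The pads swing forward as they close: fully open they stand 13 mm farther back than shut.
Start: joints at [-1.38, 0.576, 0.025, 1.437, -0.015, 1.129, -0.057], TCP at [183.157, 649.679, 245.289] pointing down, gripper open.
Joint ranges: [-2.76, 2.76], [-0.34, 2.15], [-1.52, 1.57], [0.19, 2.46], [-1.09, 4.23], [0.17, 1.99], [-2.82, 2.82]. Speed limits (rad/s): [2.22, 2.22, 3.01, 3.01, 3.14, 3.14, 3.14].

INTERFACE

Orientations are given as a 3x3 rotation matrix whose columns are the frame's x, y, z axes.
In Python, from rig import robot gives the robot as it stands. Calls block until the motion is done:
- robot.movep(position, orientation): joint-space move of the TCP to a pose.
- robot.servo_line(position, ori=None, speed=150): straight line of the TCP; ori=None keeps the orientation; speed is the mean speed in mm/s.
- robot.move_j(angles): joint-space move.
- robot.gripper_to(opening, strength=None): finger opening in mm; strength is the grip in N (None keeps the last); returns when the fingers have stopped.
- robot.pause(seconds).
- robot.ik(position, orientation): joint angles nearest the present ones, or None.
- robot.get_obs(): the state.
- robot.capture(name): name is "side" or "top" or "wrist"; returns the picture (400x640x3 uint8, red, green, blue); there is no depth.
- robot.camera_params(name): a dict with "fx", "fy", "cx", "cy" (pixels), "k1" (the pictures are not rectified: a ray, as slopes to the right and down, at radius r is drawn at 1 + k1 r^2 times it, then the intrinsics apply), "R" (3x3) and "t" (3): a world point X has camera coordinates R X + t. Camera axes: x right, y down, z forward; pixel columns grow to the right and rows downward; lengths in mm; the calibration is good to about 2 mm. A picture is of the moment at which its call begins: read the wrist's pose just before it. camera_params takes no time and is no camera call; for the wrist camera it gives the pose at the moment of the call.
A pose or a line that the arm cannot do raises robot.MotionError and nothing moves.
- robot.sign_off(): hands the job in; it is judged then, once.
Trained networks look in the newest picture that a camera, given by its name, has taken for a name from the list of things; names that differ only in an ending like _2 or _b are one class to them, and where a whole thing is asked for, a point or a joint stands for the part that bears it (a point fixed in the world has none). Each returns a list of dicts, best first, with "p" (0 to 1); they miss things now and then, are a little off and sometimes report something else, mostly with a low value. They report only what shows in the picture. A call takes as long as a camera call. They do not tell look-alikes from the thing itself.
- robot.silhouettes(name, camera): "region" (400x640 bool, what is visible of it) and "at" ([row, column] in pixels, amid what is visible of it).
- robot.pinpoint(name, camera): "at" ([row, column] in pixels: a listed point, or the origin of a listed thing).
The state is a dict: "t": time; "q": joint angles; "dq": joint speeds; "joint_efforts": joint torques, N m; "ee_pos": TCP position; "eef_rot": TCP orientation; "wrist_force": force on the tool from outside, world axes, zero at the start; "moment": the same for the moment, N m; "finger_gap": finger opening in mm; "gripper_force": force on a finger pad.
Only numpy, scipy, OpenCV 4.12 (cv2) and the standard library are available. Lean on these libraries where they do the work, as an engineer would, in place of code of your own. Each camera call takes 0.05 s, during which the arm holds its last target. There are 200 camera calls.

## Working session

There is one attempt and no reset: what is moved stays moved. The work goes in short steps, each a Python script; the robot and the scene stay as the last script left them, time stands still between calls to the robot, and variables do not carry over. Pictures are saved under pics/ and viewed, at most 10 in all, crops included, and the job is handed in when it is done.

```bash
ls; mkdir -p pics
cat > h.py <<'E'
import numpy as np, cv2
from rig import robot
def save(n,img): cv2.imwrite(f'pics/{n}.png',img[:,:,::-1])
def ray(cp,at):
    v=(at[0]-cp['cy'])/cp['fy'];u=(at[1]-cp['cx'])/cp['fx'];d=np.array([u,v]);s=d.copy()
    for _ in range(20): s=d/(1+cp['k1']*(s@s))
    R=np.array(cp['R']);t=np.array(cp['t'])
    r=R.T@np.array([s[0],s[1],1]);return -R.T@t, r/np.linalg.norm(r)
def onz(cp,at,z):
    c,r=ray(cp,at);return c+r*(z-c[2])/r[2]
def tri(rs):
    A=np.zeros((3,3));b=np.zeros(3)
    for c,r in rs:
        P=np.eye(3)-np.outer(r,r);A+=P;b+=P@c
    x=np.linalg.solve(A,b);return x,[np.linalg.norm((np.eye(3)-np.outer(r,r))@(x-c)) for c,r in rs]
E
python3 - <<'E'
from h import *
np.set_printoptions(precision=1,suppress=True)
for c in ['top','side']:
    save(c+'0',robot.capture(c)); cp=robot.camera_params(c)
    print(c,ray(cp,(200,320)))
    for n in ['inlet','outlet','bore','pillars','empty_bay','crankcase','tray','bearing_on_case','bearing','gear_shaft','starter']:
        print(n,[(np.round(d['at'],1),round(d['p'],2)) for d in robot.pinpoint(n,c)[:3]])
print(robot.get_obs()['t'])
E
```

```text
pics
top (array([ 438.1,   35.3, 1374.9]), array([ 0.1, -0. , -1. ]))
inlet [(array([200.6, 247.3]), 0.96), (array([138.3, 238.6]), 0.88), (array([118.2, 371.7]), 0.76)]
outlet [(array([120.4, 239.5]), 0.89), (array([300.7, 154.2]), 0.87), (array([173., 243.]), 0.85)]
bore [(array([204.1, 253. ]), 0.82), (array([175.1, 238.1]), 0.7)]
pillars [(array([177.5, 243.2]), 0.71)]
empty_bay [(array([234.5, 441.9]), 0.76), (array([246.1, 327.6]), 0.32)]
crankcase [(array([211.6, 236.2]), 0.58)]
tray [(array([223.7, 419.2]), 0.76)]
bearing_on_case [(array([237.7, 258.4]), 0.51)]
bearing [(array([246. , 329.8]), 0.61)]
gear_shaft [(array([182.6, 327.5]), 0.73)]
starter []
side (array([ 482.8, -751.9,  913. ]), array([ 0.1,  0.7, -0.7]))
inlet [(array([236.5, 403. ]), 0.97), (array([167.6, 212.2]), 0.95), (array([131.4, 217.2]), 0.86)]
outlet [(array([241.1, 369.4]), 0.91), (array([133.2, 213. ]), 0.68), (array([199.9, 224.4]), 0.63)]
bore [(array([169.1, 300. ]), 0.85)]
pillars []
empty_bay [(array([349. , 296.8]), 0.87)]
crankcase [(array([155.3, 321.1]), 0.34), (array([247.6, 272.6]), 0.19)]
tray [(array([327.7, 293.9]), 0.63)]
bearing_on_case [(array([177.5, 270.2]), 0.69)]
bearing [(array([250.2, 267.5]), 0.59)]
gear_shaft [(array([238. , 333.6]), 0.8), (array([180.4, 289.5]), 0.7), (array([171.1, 298.8]), 0.2)]
starter [(array([222.4, 391.9]), 0.55), (array([179.7, 291.5]), 0.31)]
1.2
```

View pics/top0.png

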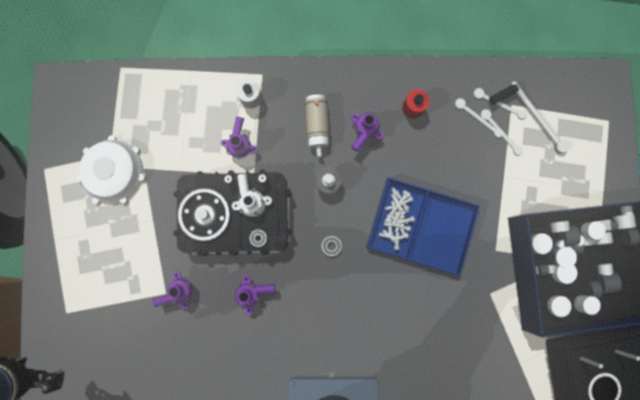

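View pics/side0.png

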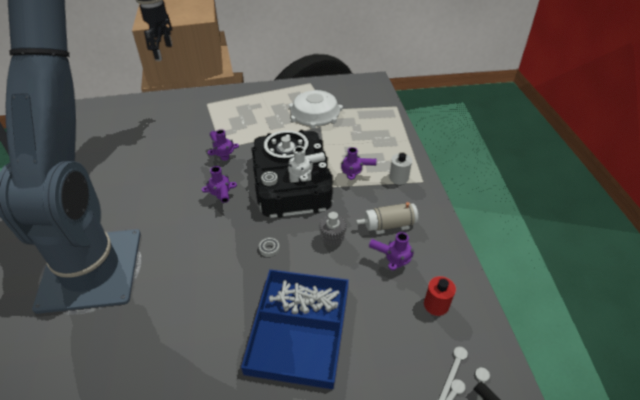

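Top view: the silver pump's inlet is at (row 200, col 248) with its outlet stub between the pillars at row 173. The tray's empty bay is near (235, 442), and the four purple look-alikes stand around. Side view: the pump inlet is near (152, 299) and the bay near (350, 296).

```bash
cat > p.py <<'E'
from h import *
np.set_printoptions(precision=1,suppress=True)
cs={c:robot.camera_params(c) for c in ['top','side']}
near={'inlet':((200,248),(152,299)),'outlet':((173,243),(158,320)),'bore':((204,252),(172,300)),'pillars':((177,243),(140,320)),'empty_bay':((234,442),(349,297)),'tray':((224,419),(328,294)),'bearing_on_case':((238,258),(178,270))}
for n,g in near.items():
    rs=[]
    for c,at in zip(['top','side'],g):
        b=[d['at'] for d in robot.pinpoint(n,c) if np.hypot(*(np.array(d['at'])-at))<14]
        if b: rs.append(ray(cs[c],b[0]))
    print(n,len(rs),tri(rs) if len(rs)==2 else '')
t=cs['top']
print('inlet@155',onz(t,(200.6,247.3),155)); print('outlet@104',onz(t,(173,243),104)); print('pillars@118',onz(t,(177.5,243.2),118)); 
print('bay@4',onz(t,(234.5,441.9),4),onz(cs['side'],(349,296.8),4),'tray',onz(t,(223.7,419.2),0),onz(cs['side'],(327.7,293.9),0))
E
python3 - <<'E'
exec(open('p.py').read())
robot.capture('top');robot.capture('side')
exec(open('p.py').read())
E
```

```text
inlet 1 
outlet 2 (array([632.4, 220.7, 116.8]), [np.float64(2.6967624599027697), np.float64(2.6967624599027973)])
bore 2 (array([562.7, 198.9,  88.1]), [np.float64(1.5350744678922636), np.float64(1.535074467892018)])
pillars 1 
empty_bay 2 (array([ 492.4, -288.9,    7.2]), [np.float64(5.3236204144691115), np.float64(5.323620414469135)])
tray 2 (array([ 506.7, -231.4,   -1.1]), [np.float64(9.532061768827822), np.float64(9.532061768827917)])
bearing_on_case 2 (array([479. , 185.7,  80.2]), [np.float64(1.2699285834133789), np.float64(1.2699285834133265)])
inlet@155 [563.1 204.  155. ]
outlet@104 [637.1 222.6 104. ]
pillars@118 [623.8 219.9 118. ]
bay@4 [ 487.2 -289.7    4. ] [ 497.8 -287.     4. ] tray [ 516.2 -230.8    0. ] [ 497.2 -232.8    0. ]
inlet 2 (array([565.8, 207.4, 149.4]), [np.float64(5.780794082963873), np.float64(5.780794082963969)])
outlet 1 
bore 2 (array([562.1, 200.1,  74.9]), [np.float64(2.3777964977468233), np.float64(2.3777964977470076)])
pillars 1 
empty_bay 2 (array([ 492.4, -291. ,   12.4]), [np.float64(0.7958218144302129), np.float64(0.795821814430193)])
tray 1 
bearing_on_case 2 (array([477.3, 191.6,  67.7]), [np.float64(1.8171132480465695), np.float64(1.81711324804652)])
inlet@155 [563.1 204.  155. ]
outlet@104 [637.1 222.6 104. ]
pillars@118 [623.8 219.9 118. ]
bay@4 [ 487.2 -289.7    4. ] [ 497.8 -287.     4. ] tray [ 516.2 -230.8    0. ] [ 497.2 -232.8    0. ]
```

```bash
cat >> h.py <<'E'
def down(y):  # tool down, tool x axis at yaw y
    c,s=np.cos(y),np.sin(y);return np.array([[c,s,0],[s,-c,0],[0,0,-1.]])
E
python3 - <<'E'
from h import *
np.set_printoptions(precision=2,suppress=True)
o=robot.get_obs();cp=robot.camera_params('wrist');R=np.array(cp['R']);c=-R.T@np.array(cp['t'])
print(o['eef_rot'],'cam in tool',np.array(o['eef_rot']).T@(c-o['ee_pos']), 'axis',np.array(o['eef_rot']).T@R[2])
for y in [0,np.pi/2,-np.pi/2,np.pi]:
    for p in [(565,204,133),(492,-290,90)]: print(y,p,robot.ik(p,down(y)))
E
```

```text
[[-0.96  0.27 -0.  ]
 [ 0.27  0.96 -0.  ]
 [ 0.   -0.   -1.  ]] cam in tool [  73.7     0.53 -127.9 ] axis [-0.29  0.    0.96]
0 (565, 204, 133) [-0.84  0.69  0.7   1.79 -0.56  0.87 -1.45]
0 (492, -290, 90) [ 0.13  0.67  0.51  1.9  -0.49  0.7  -0.64]
1.5707963267948966 (565, 204, 133) [-0.67  0.62  0.39  1.79 -0.31  0.8  -0.12]
1.5707963267948966 (492, -290, 90) [ 0.14  0.66  0.5   1.9  -0.48  0.69  0.92]
-1.5707963267948966 (565, 204, 133) [-0.18  0.6  -0.39  1.77  0.29  0.83  2.44]
-1.5707963267948966 (492, -290, 90) [-0.15  0.93  1.13  1.91 -1.01  1.02 -1.69]
3.141592653589793 (565, 204, 133) [-0.45  0.58  0.05  1.78 -0.04  0.78  1.18]
3.141592653589793 (492, -290, 90) [ 0.26  0.63  0.29  1.9  -0.28  0.66  2.3 ]
```

```bash
cat > w.py <<'E'
from h import *
np.set_printoptions(precision=1,suppress=True)
def look(views,names,tag,pic=False,sil=()):
    got={n:[] for n in names};cps=[]
    for i,(p,y) in enumerate(views):
        robot.movep(p,down(y));robot.pause(.15)
        cp=robot.camera_params('wrist');im=robot.capture('wrist');cps.append(cp);save(f'{tag}{i}',im)
        for n in names: got[n].append([d for d in robot.pinpoint(n,'wrist') if d['p']>.3])
    for n in names:
        print(n,[[(np.round(d['at']),round(d['p'],2)) for d in g] for g in got[n]])
        res=[]
        if all(got[n]):
            for a in got[n][0]:
                for b in got[n][1]: 
                    x,e=tri([ray(cps[0],a['at']),ray(cps[1],b['at'])])
                    if e[0]<8: res.append((x,round(e[0],1)))
        print('  ',res)
    print(robot.get_obs()['t'])
E
python3 - <<'E'
from w import *
look([((565,200,310),np.pi/2),((560,204,310),np.pi)],['inlet','outlet','bore','pillars','crankcase','bearing_on_case'],'w')
im=np.hstack([cv2.imread(f'pics/w{i}.png') for i in (0,1)]);cv2.imwrite('pics/ww.png',cv2.resize(im,(800,250),interpolation=cv2.INTER_AREA))
E
```

```text
inlet [[(array([126., 474.]), 0.95), (array([178., 322.]), 0.87), (array([147., 100.]), 0.71)], []]
   []
outlet [[(array([124., 515.]), 0.94), (array([199., 149.]), 0.72), (array([336., 422.]), 0.69)], [(array([267., 131.]), 0.91), (array([234., 338.]), 0.79), (array([324., 348.]), 0.75)]]
   [(array([794.8, 242.2,  48.1]), np.float64(1.5)), (array([707.2, -51.1,  53.3]), np.float64(2.0))]
bore [[], [(array([302., 216.]), 0.52), (array([162., 324.]), 0.32)]]
   []
pillars [[(array([154., 379.]), 0.69)], [(array([228., 336.]), 0.86)]]
   [(array([620.6, 219. , 119.4]), np.float64(0.2))]
crankcase [[(array([106., 305.]), 0.7)], [(array([137., 364.]), 0.56), (array([119.,   2.]), 0.51)]]
   [(array([543.1, 259.5,   1.3]), np.float64(1.0))]
bearing_on_case [[(array([174., 240.]), 0.92)], [(array([ 85., 304.]), 0.7)]]
   [(array([477.1, 188.5,  83.5]), np.float64(2.0))]
7.0667
```

View pics/ww.png

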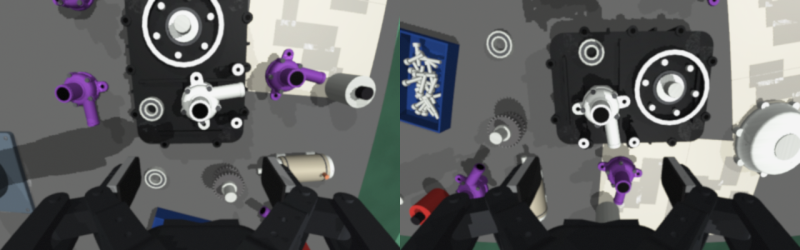

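View 0 shows the silver pump's inlet at about (178, 322), and view 1 shows it at about (192, 322). The outlet stub lies between the pillars and the small bearing is clear. The inlet was missed in view 1, so I'll look once more on the way in.

Run:
```python
from w import *
look([((555,204,300),np.pi),((565,204,290),np.pi/2)],['inlet','outlet','pillars','crankcase'],'v')
```

```text
inlet [[(array([194., 323.]), 0.9), (array([311., 357.]), 0.73)], [(array([188., 321.]), 0.79), (array([156.,  88.]), 0.78), (array([131., 484.]), 0.72), (array([396., 486.]), 0.52)]]
   [(array([564.5, 204.8, 159.5]), np.float64(1.1)), (array([718.2, 245.5, 108.9]), np.float64(0.6))]
outlet [[(array([275., 129.]), 0.9), (array([331., 349.]), 0.78), (array([238., 342.]), 0.56)], [(array([207., 141.]), 0.91), (array([147., 390.]), 0.84), (array([130., 526.]), 0.77), (array([349., 425.]), 0.67)]]
   [(array([699.9, -38.7,  68.8]), np.float64(1.8)), (array([794.5, 241.6,  51.1]), np.float64(0.6)), (array([632.3, 227.2,  97.7]), np.float64(1.1))]
pillars [[(array([231., 336.]), 0.69)], [(array([159., 384.]), 0.83)]]
   [(array([624.7, 218.3, 101.6]), np.float64(2.1))]
crankcase [[(array([143., 366.]), 0.68), (array([241., 344.]), 0.57)], [(array([109., 303.]), 0.63)]]
   [(array([543.4, 259.8,  10.4]), np.float64(0.9))]
9.3667
```

```bash
cat > st.py <<'E'
from w import *
np.set_printoptions(precision=2,suppress=True)
def st(tag=''):
    o=robot.get_obs();R=np.array(o['eef_rot'])
    print(tag,'t%.1f'%o['t'],'p',np.array(o['ee_pos']),'yaw %.3f'%np.arctan2(R[1,0],R[0,0]),'F',np.array(o['wrist_force']),'M',np.array(o['moment']),'gap %.1f gf %.0f'%(o['finger_gap'],o['gripper_force']))
    return o
E
python3 - <<'E'
from st import *
robot.gripper_to(56)
robot.servo_line((564.5,204.8,200),down(np.pi/2))
st('pre')
robot.servo_line((564.5,204.8,134),speed=80); st('down')
robot.gripper_to(20,20); st('grip20')
cp=robot.camera_params('wrist');save('g0',robot.capture('wrist'))
for n in ['outlet','pillars','inlet']: print(n,[(d['at'],round(d['p'],2)) for d in robot.pinpoint(n,'wrist')])
E
```

```text
pre t10.5 p [564.99 204.76 200.71] yaw 1.571 F [-0.72 -0.28  0.2 ] M [ 0.01  0.03 -0.01] gap 55.9 gf 0
down t11.5 p [564.87 204.84 134.45] yaw 1.571 F [-0.55 -0.86  0.11] M [-0.04 -0.03  0.04] gap 56.4 gf 0
grip20 t11.8 p [563.43 204.92 134.43] yaw 1.571 F [-5.15 -0.47  5.52] M [-0.06  0.99 -0.06] gap 29.6 gf 21
outlet [([199.1, 458.5], 0.94), ([274.3, 44.5], 0.87)]
pillars [([230.4, 444.9], 0.76)]
inlet [([168.3, 619.9], 0.75), ([299.9, 325.4], 0.69)]
```

View pics/g0.png

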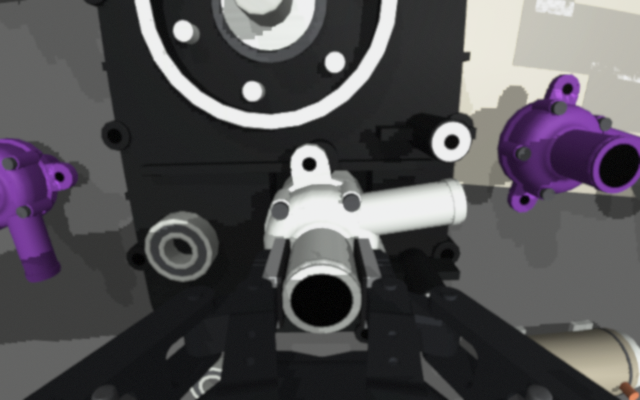

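The stub is held between the pads at about (300, 322). The outlet end is at (199, 458) and the far pillar's top at (142, 452), with a clear gap between them.

Run:
```python
from st import *
cp=robot.camera_params('wrist')
a=onz(cp,(298,322),154.5);o=onz(cp,(199,458.5),104);p=onz(cp,(142,452),118);m=onz(cp,(230,445),118)
print(a,o,p,m)
d=(o-a);print('pump yaw',np.arctan2(d[1],d[0])-np.arctan2(12,72), np.hypot(d[0],d[1]))
robot.servo_line((563.0,204.9,134),speed=10); st()
robot.gripper_to(15,110); robot.pause(.1); st('grip110')
```

```text
[564.27 205.38 154.5 ] [633.2  228.37 104.  ] [621.09 259.07 118.  ] [622.49 217.46 118.  ]
pump yaw 0.1568300891153149 72.66811679282469
 t12.3 p [563.28 204.91 134.41] yaw 1.571 F [-0.68 -0.05  4.15] M [-0.09  0.08 -0.02] gap 29.5 gf 21
grip110 t12.7 p [563.28 204.95 134.72] yaw 1.571 F [-1.99 -0.44  8.93] M [-0.16  0.33 -0.05] gap 27.8 gf 108
```

```bash
cat > tw.py <<'E'
from st import *
def run(z,n,sgn,dz=.7,T=.45,xy=(563.0,204.9),mid=np.pi/2-.157,A=.2):
    for i in range(n):
        z+=dz
        robot.servo_line((*xy,z),down(mid+sgn*A),speed=dz/T)
        o=st(f'{z:.1f} {sgn:+d}'); sgn=-sgn
        F=o['wrist_force'];M=o['moment']
        if F[2]<-16 or np.hypot(F[0],F[1])>12 or abs(M[2])>1.6: print('ABORT');break
    print('next',z,sgn)
E
python3 - <<'E'
from tw import *
run(134,4,-1,dz=.5,T=.5)
E
```

```text
134.5 -1 t13.2 p [563.34 205.13 134.78] yaw 1.216 F [0.32 0.93 4.32] M [ 0.18 -0.17 -0.46] gap 27.7 gf 109
135.0 +1 t13.7 p [563.18 204.59 134.83] yaw 1.613 F [ 2.12 -1.13 -1.91] M [-0.2  -0.67  0.48] gap 27.5 gf 108
135.5 -1 t14.3 p [562.62 204.89 135.01] yaw 1.215 F [ 1.94 -0.55 -6.68] M [-0.2  -0.52 -0.44] gap 27.9 gf 109
136.0 +1 t14.8 p [562.52 204.87 135.59] yaw 1.613 F [ 1.13 -0.8  -9.79] M [-0.05 -0.33  0.45] gap 27.5 gf 109
next 136.0 -1
```

Run:
```python
from tw import *
run(136,10,-1,dz=.55,T=.42)
```

```text
136.6 -1 t15.4 p [562.92 205.   136.52] yaw 1.215 F [ 1.77  0.6  -8.56] M [-0.07 -0.48 -0.46] gap 27.6 gf 110
137.1 +1 t15.9 p [562.93 204.76 137.14] yaw 1.612 F [ 1.37 -0.24 -8.25] M [-0.08 -0.37  0.43] gap 27.8 gf 110
137.7 -1 t16.5 p [563.26 205.06 137.81] yaw 1.215 F [ 3.37  0.25 -9.21] M [-0.01 -0.67 -0.44] gap 27.6 gf 110
138.2 +1 t17.0 p [562.67 204.76 138.2 ] yaw 1.613 F [-0.32 -1.19 -6.16] M [-0.16 -0.01  0.41] gap 27.6 gf 110
138.8 -1 t17.6 p [562.99 205.14 138.84] yaw 1.215 F [ 1.94 -0.79 -7.25] M [ 0.   -0.22 -0.41] gap 27.6 gf 110
139.3 +1 t18.1 p [563.03 204.73 139.26] yaw 1.613 F [ 0.56 -0.26 -9.2 ] M [-0.03 -0.33  0.4 ] gap 27.6 gf 110
139.9 -1 t18.7 p [563.29 204.78 139.96] yaw 1.215 F [ 2.12 -1.62 -8.69] M [-0.26 -0.67 -0.5 ] gap 27.3 gf 110
140.4 +1 t19.2 p [562.71 204.74 140.44] yaw 1.612 F [ 0.49 -0.25 -6.77] M [-0.36 -0.03  0.37] gap 27.7 gf 110
141.0 -1 t19.8 p [563.04 204.89 141.1 ] yaw 1.215 F [ 0.65 -1.12 -5.32] M [-0.36 -0.26 -0.35] gap 27.5 gf 110
141.5 +1 t20.3 p [562.98 205.02 141.49] yaw 1.613 F [ 0.27 -0.78 -7.71] M [ 0.02 -0.39  0.35] gap 27.7 gf 110
next 141.5000000000001 -1
```

Run:
```python
from tw import *
run(141.5,2,-1,dz=.6,T=.42)
save('g1',robot.capture('wrist'))
for n in ['inlet','pillars','outlet']: print(n,[(np.round(d['at']),round(d['p'],2)) for d in robot.pinpoint(n,'wrist')])
```

```text
142.1 -1 t20.9 p [563.22 205.05 142.15] yaw 1.215 F [ 2.71 -0.13 -8.51] M [-0.01 -0.69 -0.46] gap 27.6 gf 110
142.7 +1 t21.4 p [562.77 204.57 142.64] yaw 1.613 F [ 0.69 -1.58 -7.99] M [-0.34 -0.27  0.47] gap 27.9 gf 109
next 142.7 -1
inlet [(array([299., 322.]), 0.58)]
pillars [(array([224., 441.]), 0.96)]
outlet [(array([199., 456.]), 0.82), (array([261.,  46.]), 0.69), (array([367., 213.]), 0.5)]
```

View pics/g1.png

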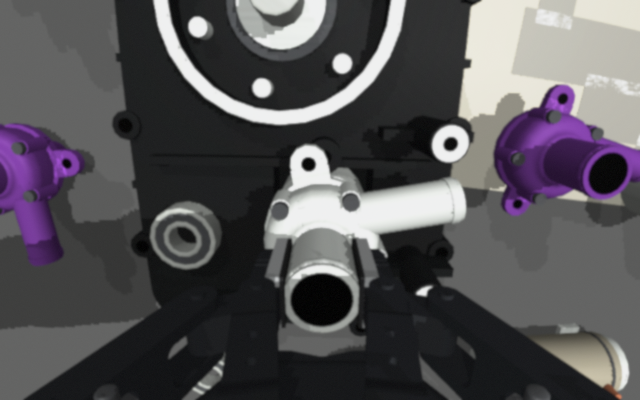

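The inlet (299, 322) and outlet (199, 456) haven't moved in the grip, while the case has receded below. So the pump is rising without slipping.

Run:
```python
from tw import *
cp=robot.camera_params('wrist');print('pillar',onz(cp,(143,450),118))
run(142.7,20,-1,dz=.65,T=.4)
```

```text
pillar [620.62 259.52 118.  ]
143.3 -1 t22.2 p [562.92 205.3  143.37] yaw 1.216 F [ 1.24  0.65 -7.54] M [-0.07 -0.18 -0.47] gap 27.6 gf 110
144.0 +1 t22.7 p [562.67 205.15 143.94] yaw 1.613 F [-0.87 -0.19 -9.  ] M [0.14 0.16 0.35] gap 27.4 gf 110
144.7 -1 t23.3 p [563.24 205.04 144.8 ] yaw 1.215 F [ 1.28 -0.28 -7.72] M [-0.02 -0.38 -0.42] gap 27.9 gf 110
145.3 +1 t23.8 p [563.03 204.74 145.32] yaw 1.612 F [ 0.34 -0.07 -9.05] M [-0.19 -0.3   0.38] gap 27.7 gf 110
146.0 -1 t24.4 p [563.21 205.27 146.09] yaw 1.215 F [ 1.03  0.06 -7.35] M [ 0.14 -0.41 -0.35] gap 27.8 gf 110
146.6 +1 t24.9 p [563.01 204.63 146.68] yaw 1.613 F [ 1.12 -1.3  -8.42] M [-0.26 -0.25  0.45] gap 28.1 gf 110
147.3 -1 t25.5 p [563.46 205.22 147.38] yaw 1.215 F [ 2.4   0.57 -8.81] M [ 0.14 -0.84 -0.4 ] gap 27.6 gf 110
147.9 +1 t26.0 p [562.64 204.91 147.84] yaw 1.613 F [ 0.07  1.98 -9.04] M [ 0.2  -0.09  0.49] gap 27.8 gf 109
148.6 -1 t26.6 p [563.13 204.86 148.66] yaw 1.215 F [ 1.64  0.21 -9.62] M [ 0.01 -0.58 -0.34] gap 28.1 gf 110
149.2 +1 t27.1 p [562.66 204.55 149.23] yaw 1.613 F [-0.18 -1.29 -6.27] M [-0.29  0
[... 452 characters left out ...]
ap 27.9 gf 112
152.5 -1 t29.9 p [563.77 204.98 153.46] yaw 1.215 F [ 0.47 -0.85  4.61] M [-0.23  0.03 -0.18] gap 27.7 gf 111
153.1 +1 t30.4 p [563.38 205.   153.67] yaw 1.611 F [-1.08 -0.37  4.17] M [-0.06  0.14 -0.02] gap 27.7 gf 111
153.8 -1 t31.0 p [563.53 204.94 153.85] yaw 1.216 F [ 3.28 -1.07  1.45] M [-0.21 -0.77 -0.03] gap 27.6 gf 111
154.4 +1 t31.5 p [563.03 204.87 154.28] yaw 1.612 F [ 1.89  0.36 -3.01] M [ 0.06 -0.64 -0.04] gap 27.6 gf 110
155.1 -1 t32.1 p [562.89 205.02 154.87] yaw 1.216 F [ 1.66 -0.51 -3.3 ] M [-0.15 -0.66  0.06] gap 27.5 gf 110
155.7 +1 t32.6 p [562.53 204.79 155.51] yaw 1.612 F [ 1.05 -0.51 -3.9 ] M [-0.02 -0.07  0.  ] gap 27.7 gf 110
next 155.7000000000001 -1
```

Run:
```python
from tw import *
m=np.pi/2-.157
robot.servo_line((563,204.9,172),down(m),speed=25); st()
robot.servo_line((563,204.9,300),speed=120); o=st()
look([((600,-300,310),m-.28),((500,-380,310),m-.28)],['empty_bay','tray','inlet'],'t')
im=np.hstack([cv2.imread(f'pics/t{i}.png') for i in (0,1)]);cv2.imwrite('pics/tt.png',cv2.resize(im,(800,250),interpolation=cv2.INTER_AREA))
st()
```

```text
t33.4 p [562.78 205.01 171.8 ] yaw 1.414 F [ 0.04  0.6  -4.48] M [-0.02  0.02  0.04] gap 27.7 gf 110
 t34.6 p [562.6  204.86 299.2 ] yaw 1.414 F [-0.03 -0.81 -5.38] M [ 0.05  0.02 -0.03] gap 27.7 gf 110
empty_bay [[(array([174., 243.]), 0.92)], [(array([ 90., 284.]), 0.74), (array([299., 324.]), 0.65)]]
   [(array([ 487.79, -285.57,  -16.26]), np.float64(2.6))]
tray [[(array([138., 234.]), 0.86)], [(array([ 43., 274.]), 0.58)]]
   [(array([ 505.97, -234.23,    5.58]), np.float64(0.6))]
inlet [[(array([300., 325.]), 0.79), (array([176., 243.]), 0.54)], [(array([299., 323.]), 0.93)]]
   []
37.75
 t37.8 p [ 500.62 -379.43  309.77] yaw 1.135 F [-0.07 -0.34 -3.98] M [ 0.02 -0.01 -0.02] gap 27.7 gf 110
```

View pics/tt.png

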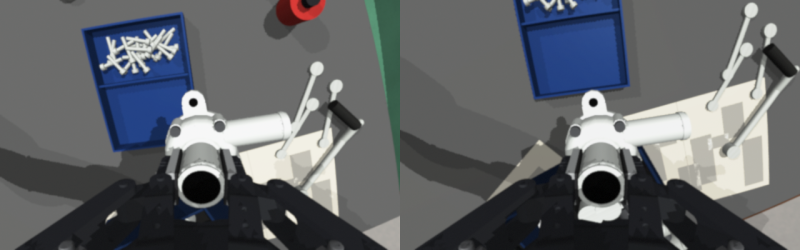

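The bay's floor spans (25, 525) to (98, 626) in the right half, centred on about (90, 283) at full size, which matches the network. It projects to about (490, -288), agreeing with the tray origin.

Run:
```python
from tw import *
m=np.pi/2-.157-.28; P=(490,-288)
robot.movep((*P,250),down(m)); st()
robot.servo_line((*P,105),speed=110); robot.pause(.1);st()
robot.servo_line((*P,90),speed=40);robot.pause(.1);o=st()
z=90
while z>80:
    z-=1; robot.servo_line((*P,z),speed=10); robot.pause(.08); o=robot.get_obs()
    if o['wrist_force'][2]>3: break
st(f'touch {z}')
```

```text
t38.3 p [ 490.36 -287.02  249.88] yaw 1.136 F [-0.2  -0.57 -4.64] M [-0.07 -0.05 -0.  ] gap 27.6 gf 110
 t39.8 p [ 490.34 -288.15  105.6 ] yaw 1.134 F [ 0.71  1.37 -4.71] M [-0.03 -0.01  0.02] gap 27.8 gf 110
 t40.5 p [ 490.06 -288.15   90.07] yaw 1.134 F [-0.41 -0.38 -4.54] M [ 0.04  0.08 -0.04] gap 27.5 gf 110
touch 85 t42.1 p [ 490.06 -288.18   85.72] yaw 1.134 F [-1.74  1.24  6.41] M [ 0.38  0.55 -0.06] gap 27.7 gf 112
```

Run:
```python
from tw import *
robot.gripper_to(27,20);robot.pause(.1);st()
robot.gripper_to(50);robot.pause(.2);st()
robot.servo_line((490,-288,260),speed=110);
robot.movep((560,-380,330),down(np.pi/2-.437)) ;robot.pause(.3)
cs={}
for c in ['top','side']: 
    save('end_'+c,robot.capture(c));cs[c]=robot.camera_params(c)
    for n in ['inlet','bearing_on_case','bearing','gear_shaft','bore','crankcase']: print(c,n,[np.round(d['at'],1).tolist() for d in robot.pinpoint(n,c) if d['p']>.4])
im=np.hstack([cv2.imread(f'pics/end_{c}.png')[100:380,150:550] for c in cs]);cv2.imwrite('pics/ee.png',im)
st()
```

```text
t42.4 p [ 490.05 -288.18   85.71] yaw 1.134 F [-2.19  1.25  5.65] M [0.37 0.49 0.02] gap 27.6 gf 112
 t43.0 p [ 490.05 -288.04   84.99] yaw 1.134 F [-0.3   0.76  0.42] M [-0.03  0.01  0.05] gap 50.1 gf 0
top inlet [[297.0, 240.3], [290.6, 173.4], [141.6, 237.4], [117.7, 369.7], [228.9, 449.2]]
top bearing_on_case [[237.1, 258.1]]
top bearing [[246.8, 330.6]]
top gear_shaft [[183.4, 329.2]]
top bore [[205.0, 254.4]]
top crankcase [[211.5, 235.7]]
side inlet [[324.4, 291.4], [238.4, 403.4], [133.6, 221.0]]
side bearing_on_case []
side bearing [[249.7, 267.8], [178.8, 270.0]]
side gear_shaft []
side bore [[167.7, 299.7]]
side crankcase [[180.6, 291.4], [168.7, 301.6]]
 t46.3 p [ 560.01 -380.02  330.02] yaw 1.134 F [0.4  0.4  0.24] M [-0.01 -0.   -0.02] gap 50.1 gf 0
```

View pics/ee.png

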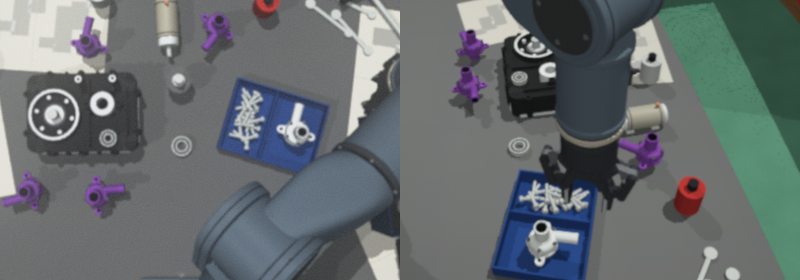

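The pump stands upright in the empty bay (top crop (132, 298), side crop (235, 541)). The case, bearings and gear shaft are at the same pixels as at the start, and the starter looks unmoved. The robot is touching nothing.

```bash
python3 -c "
from rig import robot
print(robot.sign_off())"
```

```text
the job is handed in; nothing more can be done
None
```

The pump was twisted free, stands upright on its spigot in the tray's empty bay, and the job is handed in at about 46 s of the 72 s allowed; the final pictures show the case, bearings, gear shaft and starter where they were.

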